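Clip the end mill into its case, unlock the lid stay and lower the lid

ROBOT

A 6-joint arm with a two-finger parallel gripper is mounted at the origin on a cart in front of the work surface, level with it; the furniture and walls round the work are solid. World frame = base frame: x ahead of the robot, y to its left, z up, the work surface at z = 0. Lengths are in mm, angles in rad, forces in N, time in s.
With the tool pointing down it reaches from about 325 to 900 mm from the base axis. Payload 6.1 kg.
Tool frame: the origin (TCP) lies midway between the tips of the shut fingers; the grasp point (between the pads) lies 19 mm behind it (arm.grip_point_offset is the distance from the TCP to the grasp point, in mm); z points along the fingers, y is the line along which they close (so a half turn about z gives the same grasp; the last joint's range is limited). The gripper opens to 87 mm and grips with 3 to 60 N. Pads are 19 mm wide; open, the fingers measure 117 mm over their backs; the gripper's body (75 mm by 190 mm) begins 51 mm behind the grasp point.
Start: joints at [-1.441, 0.22, 1.526, -0, 1.395, -0.126], TCP at [158.13, -604.657, 222.538] pointing down, gripper open.
Joint ranges: [-2.98, 2.98], [-0.91, 2.08], [0.09, 2.57], [-1.24, 4.39], [0.2, 2.65], [-2.68, 2.68]. Speed limits (rad/s): [2.57, 2.57, 3.01, 3.14, 3.14, 3.14].

INTERFACE

Orientations are given as a unit quaternion [w, x, y, z].
In Python, from plant import arm, grab_frame gives the robot as it stands (arm), with the cameras as plain functions. Calls block until the motion is done:
- arm.reach(position, orientation): joint-space move of the TCP to a pose.
- arm.line_to(position, speed=150, frame=None): straight line of the TCP; frame=None keeps the orientation; speed is the mean speed in mm/s.
- arm.movej(angles): joint-space move.
- arm.set_gripper(opening, grip_force=None): opening from 0.0 (shut) to 1.0 (fully open); grip_force is the grip in N (None keeps the last); returns when the fingers have stopped.
- arm.hold(seconds).
- arm.ik(position, orientation): joint angles nearest the present ones, or None.
- grab_frame(name): name is "scene" or "top" or "wrist"; returns a dict with "color" (400x640x3 uint8, red, green, blue), "range_z" (400x640 float32, mm along the optical axis (not along the pixel's ray), 0 where there is no reading), "fx", "fy", "cx", "cy" (pixels), "world_from_camera" (4x4, takes a point from camera to world coordinates). Camera axes: x right, y up, looking along -z (the intrinsics and any distortion apply to the point x, -y, -z); pixel columns grow to the right and rows downward; lengths in mm; the calibration is good to about 2 mm. The wrist camera is an equidistant fisheye: a pixel r from the principal point sees the ray r / f radians off the axis. A picture is of the moment at which its call begins.
A pose or a line that the arm cannot do raises arm.IKError and nothing moves.
- arm.finish_job(): hands the job in; it is judged then, once.
Readings, each from a call of its own:
- arm.read_clock(): time.
- arm.read_joint_pos(): joint angles.
- arm.read_joint_vel(): joint speeds.
- arm.read_joint_efforts(): joint torques, N m.
- arm.read_position(): TCP position.
- arm.read_tool_rot(): TCP orientation.
- arm.read_force(): force on the tool from outside, world axes, zero at the start.
- arm.read_wrist_torque(): the same for the moment, N m.
- arm.read_grip_width(): opening from 0.0 (shut) to 1.0 (fully open).
- arm.read_gripper_force(): force on a finger pad.
Only numpy, scipy, OpenCV 4.12 (cv2) and the standard library are available. Lean on these libraries where they do the work, as an engineer would, in place of code of your own. Each camera call takes 0.05 s, during which the arm holds its last target. There are 200 camera calls.

TASK

The end mill lying loose on the rubber mat belongs in the cutter case: while the lid is still locked open, press it down into the empty pair of spring clips until it is fully home in both, and let go. Then lift the knee of the folding lid stay, by its red tab, past centre so that the stay is unlocked, and lower the lid gently, without letting it drop, until it is fully shut. Leave the tape measure, the tin and the spanner where they are.

Things in the scene. Friction and masses are not known exactly. Their poses are not given: they have to be found in the camera images.
- cutter_case: Blue steel cutter case, fixed: lower half 160 deep (x) x 180 wide (y) x 75 mm high, walls 3 mm. Origin: centre of its underside. x points to the back (hinge side), its front with two latches faces -x to the robot, y to its left. Cutters lie in it across the width (along y) in two rows of clips; the back row (x = +34 mm) is filled by a fixed 34 mm cutter, the front row is empty.
- clip_seat (a point): Where the middle of the end mill's axis lies when home: 30 mm before and 13 mm right of the case's middle, 40 mm above the bench; axes as the case. Free to this point's front 47 mm (wall), back 42 mm (other row), below 35 mm. Pressing the end mill straight down past the clips' lips takes 10 to 20 N in all; it then rests on blocks and is held.
- clip_left (a point): Left one of the two clips of the empty row: a C-shaped sprung steel clip, open upward, 12 mm wide along y, 34 mm left of the seat. Its flared lips end 20 mm above this point, the centre of its bore; the mouth is 20 mm wide and springs open.
- clip_right (a point): Centre of the bore of the right one, the same, 34 mm right of the seat. Between the two clips there are 56 mm for the fingers.
- end_mill: Loose grey end mill, 28 mm diameter, 110 mm long, about 0.42 kg, lying on its side on a 3 mm black rubber mat to the robot's right, roughly pointing away from it; it can roll. Origin: centre of the shank's flat end; z along its axis to the cutting end. It may lie either way round in the clips.
- mill_mid (a point): Middle of the end mill's axis, 55 mm from either end, 17 mm above the bench (14 above its mat) while it lies there; z along the axis.
- case_lid (a joint): Lid angle: 0 = shut, grows as it opens; starts at 1.75 rad, just past upright, locked by the stay: it cannot be lowered before the stay is unlocked. Then, on its slightly stiff hinge, it stays where left above about 1.4 rad, and below that falls shut unless held (up to 3 N at the handle). Each lid angle has one knee angle.
- case_hinge (a point): Middle of the lid's hinge line: back upper edge of the case, 80 mm behind its middle, 75 mm above the bench; the line runs along the case's y.
- lid_handle (a point): Middle of the lid's handle, a black round bar (12 mm thick, 76 mm long, along y) held by two posts 42 mm off the lid's front edge. At lid angle a it is 0.202 cos a - 0.009 sin a (m) in front of the hinge line and 0.202 sin a + 0.009 cos a above it. It can turn between finger pads, so the tool may stay upright. Shut: 84 mm above the bench.
- stay_knee (a joint): Bend of the folding stay's knee, two flat 58 mm steel links inside the case's left wall, from wall to lid, joined by a brass rivet. Starts at -0.14 rad (sagging on its stop: locked); 0 = straight (dead centre); positive = broken upward, unlocked; 2.78 with the lid shut. Just past 0 it may sag back and lock; from about 0.4 it stays.
- stay_tab (a point): Centre of the red tab at the knee, to be pinched across its 12 mm (along y); 16 mm tall, 22 long. Starts 34 mm behind, 77 mm left of the case's middle, 96 mm above the bench (20 over the rim). A few newtons lift it, up and to the front: 9 up, 6 forward at knee 0.14; 17, 13 at knee 0.38 (lid 1.70); 24, 22 at 0.64 (lid 1.60); 28, 30 at 0.83 (lid 1.50).
- tape_measure: Yellow tape measure, 83 x 39 x 66 mm, left of the case; a bystander. Origin: centre of its underside.
- grease_tin: Small red tin with a white lid, 68 mm diameter, 53 mm high, behind the case; a bystander. Origin: centre of its underside.
- spanner: Combination spanner, 179 mm long, 8 mm thick, lying right of the end mill; a bystander. Origin: centre of its underside.

How it is judged:
By the outcome, as a careful person would: the job done as asked, in the order asked, and still so for the second after the job is handed in, with the robot touching nothing.
It also fails if it takes over 72 s, if anything falls off the work surface, if the arm or the gripper's body presses on something with over 40 N, if the wrist force passes 120 N, or if a joint passes its speed limit or range.

## Working session

There is one attempt and no reset: what is moved stays moved. The work goes in short steps, each a Python script; the robot and the scene stay as the last script left them, time stands still between calls to the robot, and variables do not carry over. Pictures are saved under pics/ and viewed, at most 10 in all, crops included, and the job is handed in when it is done.

```bash
ls; mkdir -p pics
cat > h.py <<'E'
import numpy as np, cv2
from plant import arm, grab_frame
def grab(n):
    f=grab_frame(n); np.savez(f'pics/{n}.npz',**f); return f
def save(f,name,box=None,s=1):
    c=f["color"]
    if box: c=c[box[1]:box[3],box[0]:box[2]]
    c=cv2.resize(c,None,fx=s,fy=s,interpolation=cv2.INTER_CUBIC)
    cv2.imwrite('pics/'+name,c[...,::-1])
def cloud(f):
    z=np.array(f["range_z"],float); v,u=np.mgrid[:z.shape[0],:z.shape[1]]
    p=np.stack([(u-f["cx"])/f["fx"]*z,-(v-f["cy"])/f["fy"]*z,-z,np.ones_like(z)],-1)
    w=(p@np.array(f["world_from_camera"]).T)[...,:3]; w[z<=0]=np.nan; return w
E
python3 - <<'E'
from h import *
for n in("scene","top"):
    f=grab(n); save(f,n+'.png',s=1.25); print(n,np.round(f["world_from_camera"],2),f["fx"],f["cx"])
print(arm.read_tool_rot(),arm.read_clock(),arm.grip_point_offset)
E
```

```text
pics
plant.py
scene [[-5.4000e-01  6.4000e-01 -5.5000e-01 -2.4351e+02]
 [-8.4000e-01 -4.1000e-01  3.5000e-01  5.0235e+02]
 [ 0.0000e+00  6.5000e-01  7.6000e-01  1.2270e+03]
 [ 0.0000e+00  0.0000e+00  0.0000e+00  1.0000e+00]] 377.5266381079632 319.4384809072439
top [[ 2.00000e-02  1.00000e+00 -7.00000e-02  3.80600e+02]
 [-1.00000e+00  2.00000e-02 -1.00000e-02  2.57200e+01]
 [-1.00000e-02  7.00000e-02  1.00000e+00  1.63642e+03]
 [ 0.00000e+00  0.00000e+00  0.00000e+00  1.00000e+00]] 449.37027665387757 317.2404215779934
[-8.72268654e-04  9.91830522e-01  1.27559612e-01  4.45447141e-07] 0.1 18.700000000000003
```

View pics/scene.png

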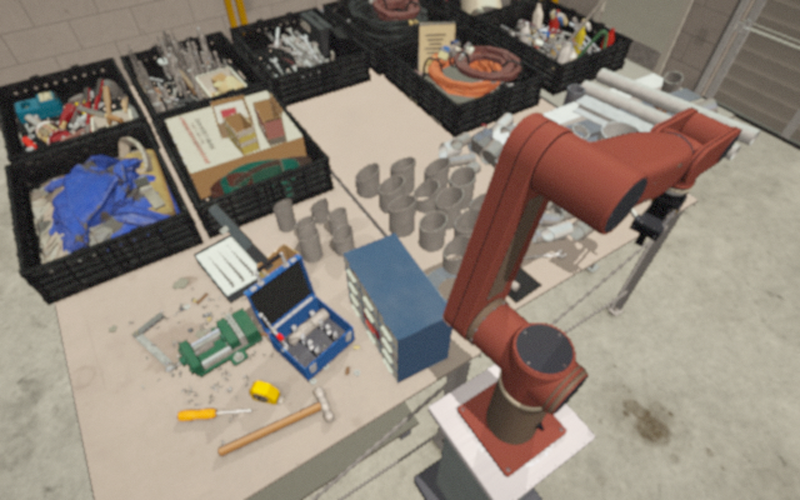

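View pics/top.png

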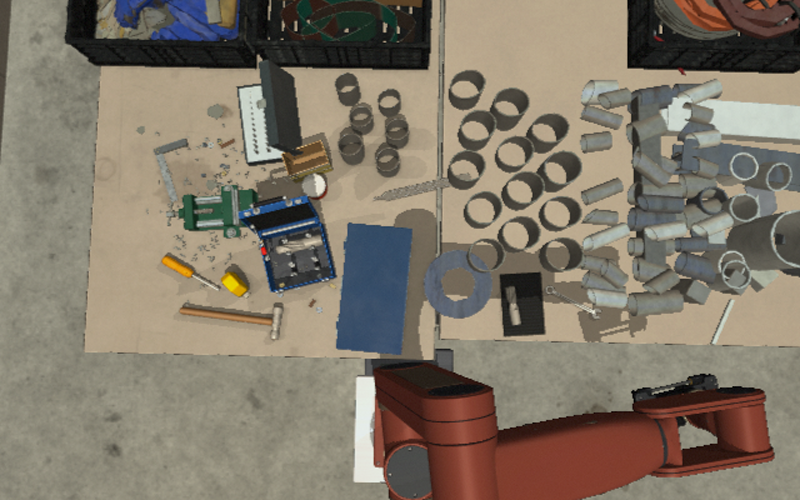

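The scene view shows the open blue case (300,330), tape (265,390) and tall cabinet (400,310). The top view shows the case centred near (298,250), the mill on its mat at (514,308), the spanner at (575,302) and the cabinet (375,290) between them.

Run:
```python
from h import *
f=dict(np.load('pics/top.npz')); 
a=f["color"][150:250,180:290]; b=f["color"][205:285,380:480]
A=cv2.resize(a,(792,720)[:2],interpolation=cv2.INTER_CUBIC)
A=cv2.resize(a,None,fx=5,fy=5,interpolation=cv2.INTER_CUBIC)[:, :]
B=cv2.resize(b,None,fx=2.4,fy=5,interpolation=cv2.INTER_CUBIC)
B=np.pad(B,((0,A.shape[0]-B.shape[0]),(0,0),(0,0)))
cv2.imwrite('pics/crop.png',np.hstack([A,B])[...,::-1]); print(A.shape,B.shape)
w=cloud(f)
def at(u,v):print((u,v),np.round(w[int(v),int(u)],1))
for q in [(411,246),(410,233),(412,258),(300,190),(300,270),(272,270),(326,190),(430,225),(460,242)]: at(*q)
# mill points: height>10 in mat area
m=(w[...,2]>9)&(w[...,2]<40); R=np.zeros_like(m); R[215:270,400:422]=1
P=w[m&R]; print(len(P),P.min(0),P.max(0))
xy=P[:,:2]; c=xy.mean(0); U,S,V=np.linalg.svd(xy-c); print('mill c',c,'dir',V[0],'ext',((xy-c)@V[0]).min(),((xy-c)@V[0]).max(),((xy-c)@V[1]).min(),((xy-c)@V[1]).max(), 'zmax',np.percentile(P[:,2],95))
R[:]=0;R[150:250,180:290]=1
h=np.nan_to_num(w[...,2])
for lo,hi in [(65,85)]:
  k=R&(h>lo)&(h<hi); print(lo,k.sum())
  hsv=cv2.cvtColor(f["color"],cv2.COLOR_RGB2HSV); k&=(hsv[...,0]>100)&(hsv[...,0]<130)&(hsv[...,1]>100)
  pts=w[k][:,:2]; print(len(pts),cv2.minAreaRect(pts.astype(np.float32)),cv2.boxPoints(cv2.minAreaRect(pts.astype(np.float32))))
cab=w[190:275,275:325]; print('cab',np.nanpercentile(cab[...,2],95)); kk=(h>150)&(h<400); kk[:,:270]=0;kk[:,330:]=0;kk[:175]=0;kk[285:]=0
print(cv2.boxPoints(cv2.minAreaRect(w[kk][:,:2].astype(np.float32))))
```

```text
(500, 550, 3) (500, 240, 3)
(411, 246) [ 353.8 -289.8   32.6]
(410, 233) [ 399.9 -288.2   21.2]
(412, 258) [ 311.6 -293.1   35.3]
(300, 190) [525.3  98.5 230.1]
(300, 270) [275.5  92.7 229.4]
(272, 270) [274.  179.3 234.4]
(326, 190) [nan nan nan]
(430, 225) [ 430.4 -363.2    5.9]
(460, 242) [ 371.4 -472.1    3. ]
267 [ 274.73068937 -330.40936027    9.01682557] [ 447.6743221  -261.81796592   39.15342712]
mill c [ 358.57872261 -289.79907419] dir [-0.99534866 -0.09633814] ext -86.46746959809148 82.49469539753333 -48.32631124044446 31.891063172619962 zmax 34.09738011652102
65 721
291 ((492.1553649902344, 330.01458740234375), (176.2924346923828, 179.70907592773438), 15.179769515991211) [[383.5564  393.65308]
 [430.61295 220.21422]
 [600.75433 266.3761 ]
 [553.69775 439.81494]]
cab 236.6991150212887
[[234.1034    26.785103]
 [551.6576     4.133049]
 [563.876    175.4201  ]
 [246.32178  198.07217 ]]
```

View pics/crop.png

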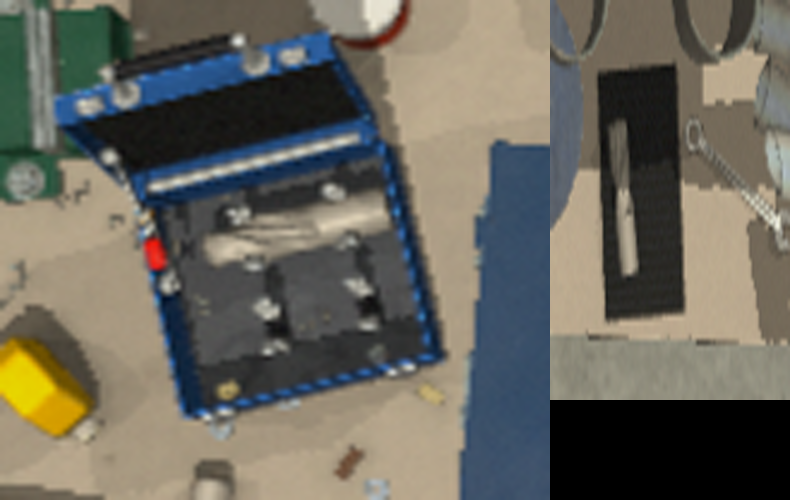

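Case yaw comes out at about +15°, centre roughly (492,330). The cabinet is 235 mm high, so I carry everything high. Next I look with the wrist camera over both places.

```bash
cat >> h.py <<'E'
def Q(psi): return [0,float(np.cos(psi/2)),float(np.sin(psi/2)),0]   # tool down, tool x at angle psi
def wcloud(f):
    z=np.array(f["range_z"],float); v,u=np.mgrid[:z.shape[0],:z.shape[1]]
    return wpt(f,u,v,z)
def ray(f,u,v):
    dx=(np.asarray(u,float)-f["cx"])/f["fx"]; dy=(np.asarray(v,float)-f["cy"])/f["fy"]; r=np.hypot(dx,dy)+1e-9
    t=np.tan(r)/r; T=np.array(f["world_from_camera"])
    return np.stack([dx*t,-dy*t,-np.ones_like(dx)],-1)@T[:3,:3].T, T[:3,3]   # per unit optical depth
def wpt(f,u,v,z):
    d,o=ray(f,u,v); w=d*np.asarray(z)[...,None]+o; w[np.asarray(z)<=0]=np.nan; return w
def onplane(f,u,v,h):
    d,o=ray(f,u,v); return o+d*((h-o[2])/d[...,2])[...,None]
E
python3 - <<'E'
from h import *
f=dict(np.load('pics/top.npz')); w=cloud(f)
for u,v in [(470,345),(540,350),(560,352),(400,350),(545,310)]: print((u,v),np.round(w[v,u]))
print(arm.ik([358,-290,250],Q(0.03)))
for p,psi in [([466,310,28],1.836),([374,298,71],1.836),([480,400,84],.265),([466,310,380],1.836)]: print(p,np.round(arm.ik(p,Q(psi)),3))
arm.reach([330,-290,230],Q(0.03))
f=grab("wrist"); save(f,'wmill.png',s=1.25); print(np.round(f["world_from_camera"],2),f["fx"],f["cx"],f["cy"],arm.read_clock())
E
```

```text
(470, 345) [ 164. -283.  690.]
(540, 350) [ 145. -452.  635.]
(560, 352) [ -192. -1221.  -759.]
(400, 350) [ 156. -135.  712.]
(545, 310) [ 185. -614.  330.]
[-8.52283257e-01 -2.02087637e-01  1.90046680e+00 -4.44089210e-16
  1.44321349e+00  6.88513070e-01]
[466, 310, 28] [ 0.446  0.29   1.84  -0.     1.012  0.181]
[374, 298, 71] [ 0.508  0.04   2.032 -0.     1.07   0.242]
[480, 400, 84] [ 0.569  0.35   1.641 -0.     1.151  1.874]
[466, 310, 380] [ 0.446  0.01   1.466 -0.     1.666  0.181]
[[ 3.0000e-02  9.5000e-01  3.0000e-01  4.1370e+02]
 [-1.0000e+00  3.0000e-02  1.0000e-02 -2.8844e+02]
 [-0.0000e+00 -3.0000e-01  9.5000e-01  3.9361e+02]
 [ 0.0000e+00  0.0000e+00  0.0000e+00  1.0000e+00]] 309.70691628693146 317.641700106146 204.22377986475607 1.4917
```

View pics/wmill.png

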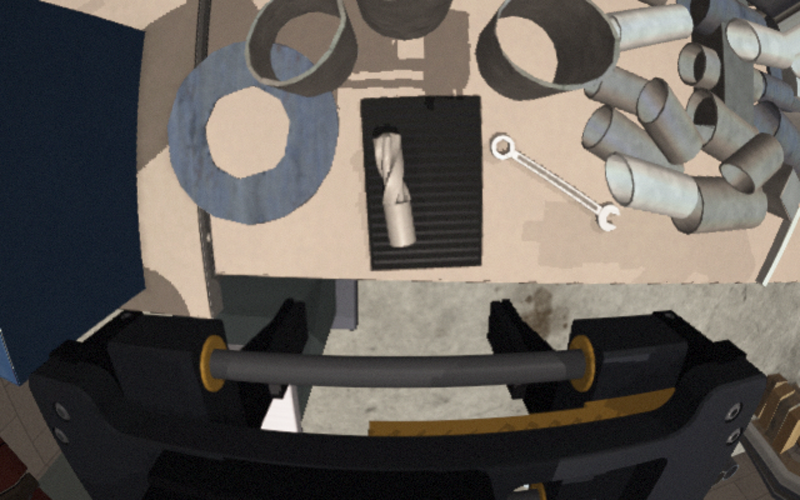

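The wrist view shows the mill's shank end at (401,246) and its cutting end at (385,133), with the spanner to the right at (555,185).

Run:
```python
from h import *
f=dict(np.load('pics/wrist.npz')); w=wcloud(f)
R=np.zeros(w.shape[:2],bool); R[98:202,293:336]=1
g=f["color"].max(-1)
print('mat/bench z',np.nanmedian(w[120:190,350:375,2]),np.nanmedian(w[100:120,395:415,2]))
m=R&(w[...,2]>8)&(w[...,2]<45); 
m2=R&(g>80)
for k in (m,m2):
    P=w[k]; P=P[~np.isnan(P[:,0])]; r=cv2.minAreaRect(P[:,:2].astype(np.float32)); print(len(P),r,np.percentile(P[:,2],[5,50,95]))
    d=P[:,:2]-P[:,:2].mean(0); V=np.linalg.svd(d,full_matrices=0)[2][0]; print(P[:,:2].mean(0),np.degrees(np.arctan(V[1]/V[0])))
# manual ends at h=17
p=onplane(f,np.array([401,385,390,412,374,399])/1.25,np.array([246,130,246,244,135,131])/1.25,17.); print(np.round(p,1))
e=p[1]-p[0]; print(np.linalg.norm(e),np.degrees(np.arctan2(e[1],e[0])),(p[0]+p[1])/2)
```

```text
mat/bench z 4.0966590804014515 1.509147098611919
1856 ((363.37603759765625, -286.9774475097656), (109.39779663085938, 27.60505485534668), 10.65429973602295) [19.11260208 27.14705566 31.63709466]
[ 363.46108552 -287.36003092] 10.770170359561762
1962 ((355.98211669921875, -283.6229553222656), (124.68254089355469, 50.29010772705078), 0.619560718536377) [ 3.85409428 26.87405446 31.62350247]
[ 361.10297955 -286.26861119] 6.996281490004804
[[ 305.2 -295.6   17. ]
 [ 420.4 -276.7   17. ]
 [ 304.9 -284.5   17. ]
 [ 307.6 -306.7   17. ]
 [ 415.4 -266.3   17. ]
 [ 419.8 -290.1   17. ]]
116.79612011032135 9.327296761578129 [ 362.81326135 -286.1426091    17.        ]
```

The cloud box is 109.4 × 27.6 mm, which matches the mill, with its centre at (363.4,-287.0) and yaw 10.7°. Grasping.

Run:
```python
from h import *
q=Q(np.radians(10.7)); x,y=363.4,-287.0
arm.set_gripper(0.65)
arm.reach([x,y,110],q); arm.line_to([x,y,6],120)
print(arm.read_force())
arm.set_gripper(0.0,45); print('grip',arm.read_grip_width()*87,arm.read_gripper_force(),arm.read_position())
arm.line_to([x,y,120],120); print(arm.read_grip_width()*87,arm.read_gripper_force(),arm.read_force())
arm.line_to([x,y,360],250)
# over the cabinet to a look at the case, tool as for the seat
arm.reach([400,295,370],Q(1.836))
f=grab("wrist"); save(f,'wcase.png',s=1.25); print(arm.read_clock(),np.round(f["world_from_camera"],2))
```

```text
[ 0.49639865  0.0842507  -0.68707405]
grip 27.237928134186255 45.000540018081665 [ 363.46243386 -286.94051915    6.15307209]
27.13011399750753 44.99817073345184 [-0.13047474 -0.25254726 -4.66086768]
8.875 [[ 9.7000e-01 -2.5000e-01 -8.0000e-02  3.7897e+02]
 [ 2.6000e-01  9.2000e-01  2.9000e-01  3.7477e+02]
 [ 0.0000e+00 -3.0000e-01  9.5000e-01  5.3322e+02]
 [ 0.0000e+00  0.0000e+00  0.0000e+00  1.0000e+00]]
```

View pics/wcase.png

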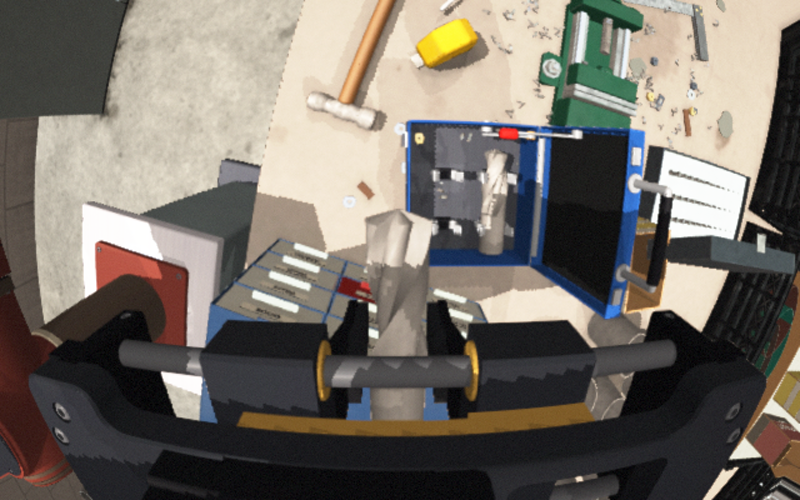

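The case is well seen: rim corners at (408,122), (537,128), (530,264) and (408,262), empty clips at (445,176) and (443,226), red tab at (509,133), handle at (663,230). I'll enlarge it.

Run:
```python
from h import *
f=dict(np.load('pics/wrist.npz')); save(f,'wcase2.png',(315,90,445,218),4.6)
w=wcloud(f)
# rim fit: blue points at z 68..80
hsv=cv2.cvtColor(f["color"],cv2.COLOR_RGB2HSV)
R=np.zeros(w.shape[:2],bool); R[88:220,310:440]=1
k=R&(hsv[...,0]>100)&(hsv[...,0]<130)&(hsv[...,1]>110)&(w[...,2]>68)&(w[...,2]<82)
P=w[k][:,:2].astype(np.float32); print(len(P),cv2.minAreaRect(P)); print(np.round(cv2.boxPoints(cv2.minAreaRect(P)),1))
kr=R&((hsv[...,0]<8)|(hsv[...,0]>172))&(hsv[...,1]>170)&(hsv[...,2]>100); v,u=np.nonzero(kr); print('red',len(u),u.min(),u.max(),v.min(),v.max(),np.nanmedian(w[kr],0), np.nanmin(w[kr],0),np.nanmax(w[kr],0))
for u,v in [(408,122),(537,128),(530,264),(408,262),(430,265),(407,200)]:
    print((u,v),np.round(onplane(f,np.array(u/1.25),np.array(v/1.25),75.),1))
```

```text
1302 ((496.08001708984375, 334.53778076171875), (178.1387481689453, 179.17770385742188), 15.482089042663574)
[[386.3 397.1]
 [434.2 224.4]
 [605.8 272. ]
 [558.  444.7]]
red 122 399 413 102 111 [498.59580093 414.26368426 103.96199925] [488.62489071 407.51095763   7.95420948] [536.53654043 432.90510337 107.80610107]
(408, 122) [387.8 394.8  75. ]
(537, 128) [539.6 435.4  75. ]
(530, 264) [588.3 268.2  75. ]
(408, 262) [433.3 229.7  75. ]
(430, 265) [461.  233.1  75. ]
(407, 200) [411.2 304.7  75. ]
```

View pics/wcase2.png

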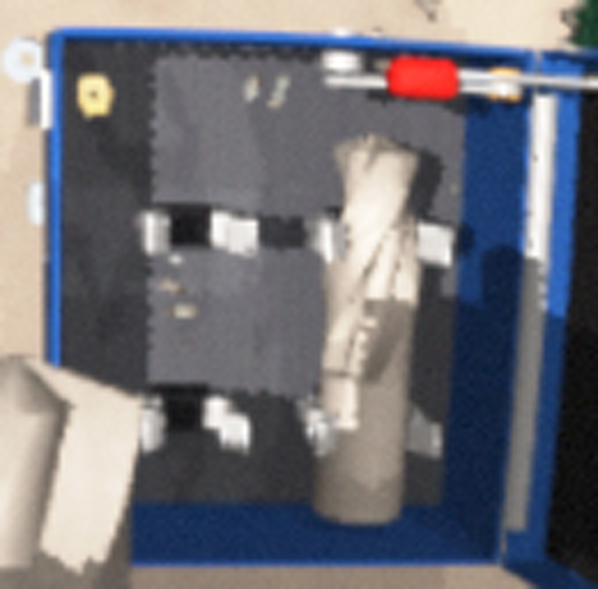

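```bash
cat >> h.py <<'E'
YAW=np.radians(15.4); XC=np.array([np.cos(YAW),np.sin(YAW)]); YC=np.array([-np.sin(YAW),np.cos(YAW)]); C0=np.array([487.5,331.9])
def W(x,y,z): return [*(C0+x*XC+y*YC),float(z)]
def inv(p): d=np.asarray(p)[...,:2]-C0; return np.stack([d@XC,d@YC,np.asarray(p)[...,2]],-1)
E
python3 - <<'E'
from h import *
f=dict(np.load('pics/wrist.npz')); w=inv(wcloud(f))
def px(x,y): return np.array(315+x/4.6),np.array(90+y/4.6)
for n,x,y,h in [('Lf',155,232,60),('Lb',240,237,60),('Rf',150,428,60),('Rb',236,430,60),('backL f',325,240,60),('backL b',434,243,60),('cutL',375,150,50),('tab',422,77,104),('rimL',250,33,75),('rimR',300,562,75),('rimF',52,250,75)]:
    u,v=px(x,y); print(n,np.round(inv(onplane(f,u,v,float(h))),1),np.round(w[int(round(float(v))),int(round(float(u)))],1))
# clip points z 50..65 within the box
k=(w[...,2]>52)&(w[...,2]<66)&(abs(w[...,0]+30)<25)&(w[...,1]>-65)&(w[...,1]<45)
P=w[k]; 
for s in (P[P[:,1]>-12],P[P[:,1]<-12]): print(len(s),s.min(0),s.max(0),s.mean(0))
E
```

```text
Lf [-45.   22.1  60. ] [-44.2  22.5  56.9]
Lb [-16.3  20.8  60. ] [-16.1  19.8  57.2]
Rf [-45.6 -45.2  60. ] [-44.9 -45.3  59.5]
Rb [-15.7 -45.9  60. ] [-16.  -45.5  58.6]
backL f [13.  20.4 60. ] [12.1 21.3 66.4]
backL b [51.7 20.4 60. ] [50.3 20.4 62.6]
cutL [32.1 51.1 50. ] [31.7 50.7 54.6]
tab [ 32.5  76.5 104. ] [ 32.8  76.2 104.3]
rimL [-16.4  88.8  75. ] [-17.4  89.   77.9]
rimR [  6.2 -89.1  75. ] [  5.5 -88.2  76.7]
rimF [-79.7  17.7  75. ] [-79.7  16.3  57.9]
83 [-47.85631711  14.96734446  52.10981664] [-11.8660584   26.73650767  63.18116355] [-28.39083379  20.88839832  58.55060385]
83 [-48.3984943  -53.19937628  52.13777272] [-13.01604461 -40.07411474  62.50863845] [-29.80927308 -46.36187059  58.22828727]
```

The clips and tab agree with the case frame to about 1 mm. Pressing the mill in.

Run:
```python
from h import *
arm.set_gripper(0.0,60)
arm.reach(W(-30,-13,230),Q(YAW+np.pi/2)); arm.line_to(W(-30,-13,75),150)
f0=arm.read_force(); print(np.round(f0,1),np.round(inv(arm.read_position()),1),arm.read_grip_width()*87)
for z in [62,54,48,42,37,33,31,30,29,28,27,26]:
    arm.line_to(W(-30,-13,z),40); F=np.array(arm.read_force())-f0; print(z,np.round(arm.read_position()[2],1),np.round(F,1),np.round(arm.read_wrist_torque(),2))
    if F[2]>35: break
print(arm.read_clock())
```

```text
[ 0.8 -0.9 -5.3] [-28.9 -12.8  76.4] 26.505456863744087
62 61.6 [-1.7  1.  -0.1] [-0.04 -0.08  0.04]
54 53.5 [-0.2  1.2  0.4] [ 0.01 -0.09  0.03]
48 49.0 [-5.4 -0.2 10.4] [-0.16  0.58  0.02]
42 42.9 [-4.6  0.9  9. ] [-0.08  0.6   0.  ]
37 36.4 [-4.   1.5  3.7] [0.06 0.49 0.02]
33 31.3 [-3.5  1.8 -3.6] [-0.03  0.42 -0.07]
31 30.0 [-3.6  0.3 -4.4] [-0.15  0.54  0.01]
30 29.7 [-4.3 -1.1 -3.7] [-0.31  0.55 -0.07]
29 29.2 [-5.5 -1.9 -0.2] [-0.43  0.69 -0.04]
28 29.2 [-9.6 -3.   7. ] [-0.74  1.24 -0.01]
27 29.1 [-12.5  -5.5  15.5] [-1.02  1.79 -0.04]
26 29.0 [-14.9  -6.2  21.9] [-1.37  2.33 -0.02]
14.3917
```

It bottomed at TCP z 29.1, where 29.15 was predicted. Release, retreat and check.

Run:
```python
from h import *
arm.line_to(W(-30,-13,28.5),40)
arm.set_gripper(0.46); print(arm.read_grip_width()*87,np.round(arm.read_force(),1))
arm.line_to(W(-30,-13,110),80); arm.line_to(W(-60,-13,260),200)
arm.reach(W(-75,-30,330),Q(YAW+np.pi/2))
f=grab("wrist"); save(f,'wseat.png',(280,60,480,240),3.3); print(arm.read_clock())
w=inv(wcloud(f)); k=(abs(w[...,0]+30)<20)&(w[...,1]>-85)&(w[...,1]<60)&(w[...,2]>44)&(w[...,2]<70)
P=w[k]; print(len(P))
for y in range(-80,60,10):
    s=P[(P[:,1]>=y)&(P[:,1]<y+10)]
    if len(s): print(y,len(s),np.round([s[:,0].min(),s[:,0].max(),s[:,0].mean(),np.percentile(s[:,2],90)],1))
```

```text
39.94718557412603 [ 0.3 -0.1 -0.5]
17.75
1300
-70 104 [-41.5 -17.1 -29.8  54.9]
-60 127 [-48.5 -12.2 -30.2  57.8]
-50 185 [-48.7 -12.3 -30.1  61.4]
-40 117 [-48.7 -16.5 -30.2  55.2]
-30 104 [-42.  -16.7 -31.6  53.8]
-20 79 [-40.9 -21.4 -31.4  54.6]
-10 84 [-37.9 -20.9 -30.1  54.7]
0 97 [-38.  -17.8 -28.   54. ]
10 126 [-49.1 -12.5 -28.3  59.8]
20 165 [-47.9 -12.7 -29.5  60.3]
30 108 [-41.2 -15.  -29.8  50. ]
40 4 [-33.9 -28.1 -30.7  45.1]
```

View pics/wseat.png

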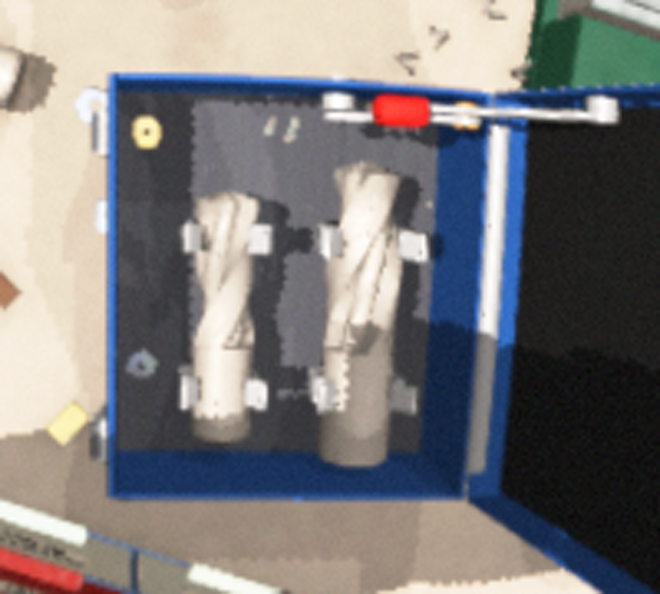

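The mill sits level in both clips, with its top at z≈54–55 along the full length, at x≈-30 as required. Next is the stay tab, with the camera side turned to the front, away from the lid.

Run:
```python
from h import *
q=Q(YAW+np.pi); print(np.round(arm.ik(W(34,77,200),q),2))
arm.set_gripper(0.32)
arm.reach(W(15,77,230),q); arm.line_to(W(33.5,77,140),150); arm.line_to(W(33.5,77,84),80)
print(np.round(inv(arm.read_position()),1),np.round(arm.read_force(),1))
arm.set_gripper(0.0,20); print(arm.read_grip_width()*87,arm.read_gripper_force(),np.round(arm.read_force(),1))
for dx,dz in [(3,5),(6,9),(13,17),(22,24),(30,28)]:
    arm.line_to(W(33.5-dx,77,84+dz),30); print(dx,np.round(inv(arm.read_position()),1),np.round(arm.read_force(),1),round(arm.read_grip_width()*87,1))
print(arm.read_clock())
f=grab("scene"); save(f,'lid.png',(170,180,310,310),4)
```

```text
[ 0.57  0.29  1.48 -0.    1.37 -1.27]
[33.8 77.1 84.3] [-0.5 -0.1 -0.4]
11.780279134665747 19.99478280544281 [-0.4 -0.5  2.5]
3 [30.7 76.9 89.4] [2.9 0.7 1.2] 11.8
6 [27.8 77.  93.4] [3.2 1.2 1.2] 11.6
13 [ 20.6  77.  101.2] [ 2.9 -0.4  2.3] 12.2
22 [ 11.3  77.1 108.1] [ 1.5 -0.1  2.8] 12.0
30 [  3.1  77.1 112. ] [ 1.3 -0.6  2.7] 11.6
23.8167
```

Run:
```python
from h import *
arm.set_gripper(0.32); print(np.round(arm.read_force(),1))
arm.line_to(W(3,77,150),60); arm.line_to(W(-40,60,330),220)
arm.reach(W(-40,-20,400),Q(YAW+np.pi/2))
f=grab("wrist"); save(f,'whandle.png',(280,40,520,230),3); w=inv(wcloud(f)); print(arm.read_clock())
k=(w[...,2]>262)&(w[...,2]<300)&(w[...,0]>20)&(w[...,0]<150)&(abs(w[...,1])<60)
v,u=np.nonzero(k); P=w[k]; print(len(P),u.min(),u.max(),v.min(),v.max(),P.min(0),P.max(0),np.median(P,0))
hsv=cv2.cvtColor(f["color"],cv2.COLOR_RGB2HSV); kr=((hsv[...,0]<8)|(hsv[...,0]>172))&(hsv[...,1]>170)&(hsv[...,2]>100)&(abs(w[...,1]-77)<15)&(w[...,2]>90); print('tab',np.median(w[kr],0),w[kr].max(0))
```

```text
[ 1.1 -0.1  0.7]
27.6083
1048 423 443 132 222 [ 68.76302363 -44.8566051  262.04432176] [ 81.09936719  45.29456194 286.7106104 ] [ 73.34776389   2.2628866  283.1528734 ]
tab [  4.65778681  76.76485743 131.67939229] [ 14.78446198  82.67594931 136.39729591]
```

View pics/whandle.png

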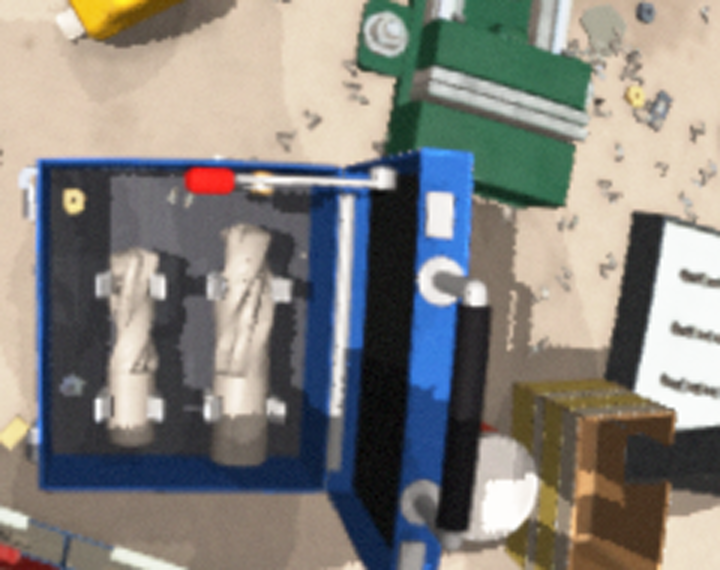

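The lid stands at about 1.5 rad as expected. The handle bar's top is at z=283 and x≈74, so its centre is at 277. Grasping and lowering along the arc.

Run:
```python
from h import *
G=13
def H(a): return W(80-(202*np.cos(a)-9*np.sin(a)),0,75+202*np.sin(a)+9*np.cos(a)-G)
arm.set_gripper(0.42)
p=H(1.5); arm.reach([p[0],p[1],360],Q(YAW+np.pi/2)); arm.line_to(p,100)
print(np.round(arm.read_force(),1)); arm.set_gripper(0.0,18); print(arm.read_grip_width()*87,np.round(arm.read_force(),1))
for a in [*np.arange(1.4,0.15,-0.1),0.1,0.06,0.03,0.01,0]:
    arm.line_to(H(a),45 if a>.15 else 25); F=arm.read_force(); print(round(a,2),np.round(inv(arm.read_position()),1),np.round(F,1),round(arm.read_grip_width()*87,1))
    if np.linalg.norm(F)>35: print('STOP'); break
print(arm.read_clock())
```

```text
[0.2 0.4 0.4]
11.525650810524112 [0.4 0.3 1.3]
1.4 [5.410e+01 2.000e-01 2.628e+02] [-0.9  1.   3.1] 11.0
1.3 [ 34.    0.3 258.8] [-2.1  2.4  1.9] 11.0
1.2 [ 14.3   0.3 253. ] [-2.2  5.5  1.1] 11.3
1.1 [ -4.5   0.3 245.6] [-2.6  4.9  0.9] 11.2
1.0 [-22.5   0.3 236.2] [-2.1  4.2 -0.3] 11.2
0.9 [-39.5   0.3 225.1] [-2.9  5.3 -1.6] 11.3
0.8 [-5.520e+01  2.000e-01  2.123e+02] [-1.6  5.5 -1.3] 11.2
0.7 [-69.8   0.3 198.1] [-1.1  5.7 -0.9] 11.6
0.6 [-82.6   0.2 182.6] [-0.8  5.6 -1.6] 11.6
0.5 [-93.9   0.2 165.8] [-2.2  6.2 -1.6] 11.4
0.4 [-1.035e+02  1.000e-01  1.480e+02] [-1.4  5.1 -2.6] 11.4
0.3 [-1.114e+02  1.000e-01  1.294e+02] [-2.9  5.5 -2.4] 11.1
0.2 [-117.4    0.   110. ] [-2.4  5.3 -2.5] 11.8
0.1 [-121.5   -0.    90.2] [-3.   6.1 -2. ] 11.5
0.06 [-122.5    0.    82.1] [-3.   4.7 -1.8] 11.6
0.03 [-123.2   -0.    76. ] [-2.5  4.9 -2.9] 11.1
0.01 [-1.235e+02 -1.000e-01  7.190e+01] [-3.4  4.6 -3.3] 11.1
0 [-1.236e+02 -1.000e-01  6.990e+01] [-3.3  4.6 -2.9] 10.9
40.525
```

Run:
```python
from h import *
for z in (69.5,68,67,66,65):
    arm.line_to(W(-122,0,z),20); F=arm.read_force(); print(z,np.round(inv(arm.read_position()),1),np.round(F,1))
    if F[2]>10: break
arm.line_to(W(-122,0,arm.read_position()[2]),20)
arm.set_gripper(0.36); print(np.round(arm.read_force(),1))
arm.line_to(W(-122,0,150),60); arm.line_to(W(-130,-20,330),250)
f=grab("wrist"); save(f,'wshut.png',(260,40,500,230),3); w=inv(wcloud(f)); print(arm.read_clock())
hsv=cv2.cvtColor(f["color"],cv2.COLOR_RGB2HSV); b=(hsv[...,0]>100)&(hsv[...,0]<130)&(hsv[...,1]>110)&(w[...,2]>85)&(w[...,2]<150)&(abs(w[...,0])<80)&(abs(w[...,1])<85)
for x in range(-80,80,20):
    s=w[b&(w[...,0]>=x)&(w[...,0]<x+20)]; print(x,len(s),np.round(np.nanmedian(s[:,2]),1) if len(s) else '')
k=(abs(w[...,0]+122)<8)&(abs(w[...,1])<25)&(w[...,2]>60)&(w[...,2]<120); print('handle',k.sum(),np.percentile(w[k][:,2],[50,95]),np.median(w[k],0))
```

```text
69.5 [-1.237e+02 -1.000e-01  6.850e+01] [-5.   5.  -1.9]
68 [-1.238e+02 -1.000e-01  6.690e+01] [-4.2  5.1 -1.7]
67 [-1.238e+02 -1.000e-01  6.670e+01] [-6.5  3.6  4.5]
66 [-123.7   -0.    66.5] [-9.1  1.8 11.5]
[-0.4 -0.  -0.2]
44.9167
-80 1968 96.6
-60 1885 98.2
-40 1827 98.3
-20 1770 98.3
0 1698 98.4
20 1626 98.4
40 1552 98.4
60 1291 96.9
handle 346 [90.0630475  91.78223067] [-123.10956995    0.62210292   90.0630475 ]
```

View pics/wshut.png

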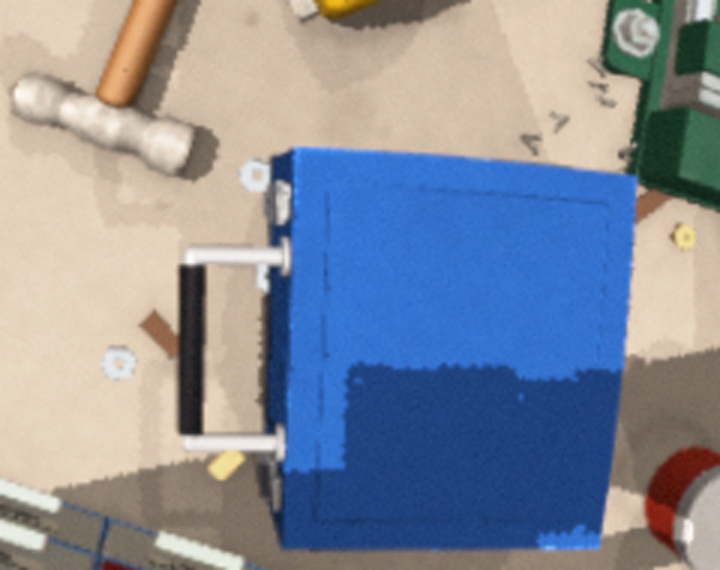

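The lid is flat at z 98.4 from hinge to front, and the handle's top at 90 puts its centre at 84, so it is shut. The robot is clear.

```bash
python3 -c "
from plant import arm, grab_frame
print(arm.finish_job(),arm.read_clock())"
```

```text
the job is handed in; nothing more can be done
the job is handed in; nothing more can be done
```

The end mill is fully home in both clips, the stay is unlocked and the lid was lowered under control until fully shut; the arm never went near the tape measure, tin or spanner, and the job was handed in at about 45 s.

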